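# Unlock the collectibles case with its sticky lock and hold the key turned

## Robot

A 6-joint arm with a two-finger parallel gripper is mounted at the origin on the work surface. World frame = base frame: x ahead of the robot, y to its left, z up, the work surface at z = 0. Lengths are in m, angles in degrees, forces in N, time in s.
With the tool pointing down it reaches from about 0.35 to 0.85 m from the base axis. Payload 8.1 kg.
Tool frame: the origin (TCP) lies between the finger pads; the fingertips stand 17 mm ahead of it and the grasp point (between the pads) lies 2 mm behind it; z points along the fingers, y is the direction in which the jaws open and shut (so a half turn about z gives the same grasp; the last joint's range is limited). The gripper opens to 85 mm and grips with 20 to 120 N. Pads are 22 mm wide; open, the fingers measure 114 mm over their backs; the gripper's body (76 mm by 85 mm) begins 54 mm behind the grasp point. The pads swing forward as they close: fully open they stand 13 mm farther back than shut.
Start: joints at [-69.637, 7.471, 85.268, -0, 87.261, -4.893], TCP at [0.256, -0.543, 0.248] pointing down, gripper open.
Joint ranges: [-169.43, 169.43], [-51.17, 129.36], [1.28, 143.12], [-76.62, 256.62], [0, 156.53], [-152.29, 152.29]. Speed limits (degrees/s): [136.94, 136.94, 159.86, 180, 180, 180].

## Interface

Orientations are given as [roll, pitch, yaw] about the fixed x, y, z axes, in that order (R = Rz(yaw) Ry(pitch) Rx(roll)).
In Python, from rig import sensors, vision, manip gives the robot as it stands. The module is installed in compiled form; this text tells all that it offers.
- The arm moves only by the shell command python3 -m handwheel 'ROWS' [FORCE]. ROWS is text: rows parted by semicolons, each of 7 numbers parted by spaces: the shift along the tool's x, y, z in cm, then the turn, a rotation vector about the tool's x, y, z in rad, then the opening in per cent of the stroke, from 0 (shut) to 100 (fully open). A call has 1 to 10 rows; each row shifts and turns the commanded pose from where the row before left it, along the tool's axes as they then stand; what a row does not reach is not made up. A row lasts 1/12 s, in which the tool goes at most 41.7 mm and 7.16 degrees, less where a joint would pass 70% of its speed; a pose out of reach is approached as far as the arm can. A call is refused whole if a number of a shift passes 4.17 or a number of a turn 0.125, either way. A call with a gripper value outside its range is refused whole. The fingers move at their own pace and stop on an object; FORCE is the grip in N (left out, the last holds). Time passes only in rows, so rows that do not move let the fingers close. It gives the time, the measured TCP pose, the force and the opening at its end, in the units of the state.
- sensors.state(): the state, without advancing time (a new reading comes with each control period).
- vision.capture(name): name is "scene" or "top" or "wrist"; returns a dict with "image" (384x512x3 uint8, red, green, blue), "range_z" (384x512 float32, m along the optical axis (not along the pixel's ray), 0 where there is no reading), "intrinsics" (3x3 intrinsics, pixels), "T" (4x4, takes a point from camera to world coordinates); the wrist camera has in their place "T_tool_cam" (4x4, takes a point from camera to tool coordinates, whose origin is the TCP and whose axes are the flange's). Camera axes: x right, y down, z forward; pixel columns grow to the right and rows downward; lengths in m; the calibration is good to about 2 mm. A picture is of the moment at which its call begins: read the wrist's pose just before it.
- manip.hand_in(): hands the job in, once; it reports no verdict.
The state is a dict: "t": time; "qpos": joint angles; "qvel": joint speeds; "joint_efforts": joint torques, N m; "tcp_pos": TCP position; "tool_rot": TCP orientation; "ft_force": force on the tool from outside, world axes, zero at the start; "wrist_torque": the same for the moment, N m; "width": finger opening in m.
Only numpy, scipy, OpenCV 4.12 (cv2) and the standard library are available. Lean on these libraries where they do the work, as an engineer would, in place of code of your own. Each camera call takes 0.05 s, during which the arm holds its last target.

## Task

Take the red-headed key from its wooden stand and put it into the brass lock on top of the green case. The lock is sticky: wiggle the key gently, twisting it a little to either side under light pressure rather than forcing it, until it is fully home; then turn it a quarter turn clockwise (seen from above). The lock springs back, so finish while still gripping the key and holding it turned, and leave the jar, the stack of plastic cases and the tape roll where they are.

Things in the scene. Friction and masses are not known exactly. Their poses are not given: they have to be found in the camera images.
- key_grip (a point): centre of the key's head, where to grip it: red plastic plate 34 mm wide (x), 9 mm thick (y), 36 mm high (z), this point half-way up. The key (about 50 g) starts upright, blade down, in the stand's slot; z points up along it. Below the head: a thin round neck, the shoulder, the blade, whose tip lies 60 mm below this point. The same both ways round: it also fits turned half a turn about z.
- key_shoulder (a point): centre of the underside of the key's round steel shoulder (24 mm across, 4 mm thick), 32 mm below the centre of the head. Below it is the flat square-ended steel blade, 12 mm wide (x), 5 mm thick (y), 28 mm long. When the key is fully home this point meets the lock face. Axes as the key's.
- stand: fixed wooden key stand 70 x 70 x 40 mm high, origin at the centre of its underside. The key's slot, 16 mm (x) by 9 mm (y), 32 mm deep, is in the middle of its top; the key's shoulder rests on the top. The stand may be on the left with the case on the right, or the other way.
- case: green steel case, 160 mm (x) by 220 mm (y), 85 mm high, fixed to the desk; origin at the centre of its underside. The lock is in its top, and a sliding steel bolt (14 mm high) lies on the top behind the lock. Pressing or wrenching the key against case or lock with more than 60 N counts as forcing it.
- lock (a point): centre of the round brass lock face, 53 mm across, flush with the case's top (85 mm above the desk), 30 mm from the case's middle towards -x of the case. z up; these axes do not turn with the lock. At rest the keyway is 14.4 mm along x by 6.4 mm along y, the bevelled mouth 3 mm wider each side, 5 mm deep. The brass is 10 mm thick; two hidden sticky discs lie below. Fully home the blade is 28 mm deep.
- upper_disc (a point): fixed point on the lock axis, 11 mm below the face: top of the hidden upper disc, 7 mm thick, same slot. It has slipped 22 to 36 degrees clockwise seen from above (amount unseen), so the blade stops dead here until the key is twisted clockwise to match it within about 7 degrees; 5 to 10 N of push then slides it in. Axes as the lock's.
- lower_disc (a point): fixed point on the lock axis, 19 mm below the face: top of the hidden lower disc, 7 mm thick, same slot, slipped 22 to 36 degrees anticlockwise (amount unseen). The blade stops dead here until twisted anticlockwise to match within about 7 degrees. Discs stay by friction where left and turn along with a blade that is through them. Axes as the lock's.
- cylinder (a joint): turn of the brass lock cylinder, rad: 0 at rest (keyway along the lock's x), growing clockwise seen from above, stops at 1.9 and -1.1. A spring turns it back when let go (0.05 N m per rad; with a key in, the discs' drag may stop it half-way); holding a quarter turn takes up to 0.13 N m. The blade has up to 0.13 rad of play, so the cylinder may lag the key. It also slides the bolt.
- jar_mid (a point): blue and white lidded porcelain jar, 80 mm across, 108 mm high, standing on the desk behind the case; point half-way up its axis. Leave it alone.
- media_mid (a point): stack of three plastic cases, 92 x 120 x 42 mm high, lying beyond the key stand; point at its middle. Leave it alone.
- tape_mid (a point): brown roll of tape, ring 86 mm across and 24 mm high, lying flat on the robot's side of the key stand; point at its middle. Leave it alone.
Things that resemble listed ones, but are neither listed nor needed, are in the scene too. There is more than one size of the part that bears key_grip; the job needs the smallest.

How it is judged (in metres and radians):
On the way, in this order (a step that is already met when the one before it is completed fails the run):
1. the key is fully home in the lock (z of key_shoulder in the frame of lock below 0.003 m and horizontal distance between key_shoulder and lock below 0.004 m and angle between key_shoulder's own z axis and vertical below 0.15 rad), for 0.1 s.
2. the key, still home, has turned the lock a quarter turn clockwise (value of joint cylinder above 1.38 rad and z of key_shoulder in the frame of lock below 0.004 m and horizontal distance between key_shoulder and lock below 0.004 m), for 0.1 s.
At the end, for the whole second after the job is handed in: Cylinder held at 1.38 rad (79 degrees) or more; the key's shoulder within 4 mm of the lock face in height and 4 mm of its centre; key leaning under 0.15 rad; fingers gripping the key (over 1 N); jar, plastic cases and tape within 20 mm of their starts (all of step 2 and angle between key_shoulder's own z axis and vertical below 0.15 rad and contact force between the fingers and key above 1 N and distance of each of jar_mid, media_mid, tape_mid from where it was at the start of the episode below 0.02 m); the arm keeps its last pose, push and grip.
It fails at once if a bystander (jar, plastic cases, tape) is moved by more than 30 mm (distance of any of jar_mid, media_mid, tape_mid from where it was at the start of the episode above 0.03 m).
It fails at once if the key is forced: pressed or wrenched against the case and its lock with more than 60 N (contact force between key and case above 60 N).
It also fails if it takes over 72 s, if anything falls off the work surface, if the arm or the gripper's body presses on something with over 40 N, if the wrist force passes 120 N, or if a joint passes its speed limit or range.

## Working session

There is one attempt and no reset: what is moved stays moved. The work goes in short steps, Python scripts to look and compute and a shell command to move; the robot and the scene stay as the last step left them, time stands still between calls to the robot, and variables do not carry over. Pictures are saved under pics/ and viewed, and the job is handed in when it is done.

```bash
mkdir -p pics
cat > h.py <<'E'
import numpy as np, cv2
from rig import sensors, vision, manip
def save(n,im): cv2.imwrite('pics/'+n+'.png',cv2.cvtColor(im,cv2.COLOR_RGB2BGR))
def ray(c,u,v,z,T=None):
    T=c['T'] if T is None else T
    d=T[:3,:3]@np.linalg.solve(c['intrinsics'],[u,v,1.]);o=T[:3,3]
    return o+d*(z-o[2])/d[2]
def pt(c,u,v,T=None):
    T=c['T'] if T is None else T
    d=np.linalg.solve(c['intrinsics'],[u,v,1.])*c['range_z'][int(v),int(u)]
    return T[:3,:3]@d+T[:3,3]
E
python3 - <<'E'
from h import *
print(sensors.state())
for n in ['scene','top']:
    c=vision.capture(n); save(n+'0',c['image']); print(n,c['intrinsics'],c['T'])
    np.savez(n+'0.npz',**c)
E
```

```text
{'t': 0.0, 'qpos': array([-6.96374170e+01,  7.51725312e+00,  8.53303316e+01, -7.54218876e-04,
        8.72611624e+01, -4.89423163e+00]), 'qvel': array([0.01928058, 0.06525847, 0.01271921, 0.04009516, 0.03018112,
       0.03923721]), 'joint_efforts': array([-8.33930935e-04, -5.69396925e+01, -5.00557995e+01, -4.01201760e-04,
        1.45875185e-02,  2.65619974e-06]), 'tcp_pos': array([ 0.25582697, -0.54214516,  0.24721195]), 'tool_rot': array([-1.79891585e+02, -8.52738885e-03,  2.52568434e+01]), 'ft_force': array([0.77811978, 0.65742292, 0.17876545]), 'wrist_torque': array([0.01047596, 0.02508025, 0.00748974]), 'width': 0.08546349194669617}
scene [[383.14739947   0.         257.21477894]
 [  0.         383.14739947 191.51522207]
 [  0.           0.           1.        ]] [[-0.21201188  0.5837445  -0.78376867  1.15948716]
 [ 0.97726395  0.1246062  -0.17154728  0.14836868]
 [-0.00247735 -0.80231892 -0.59689045  0.49773879]
 [ 0.          0.          0.          1.        ]]
top [[446.23934413   0.         253.69627424]
 [  0.         446.23934413 181.55727922]
 [  0.           0.           1.        ]] [[ 0.02330359 -0.99274071  0.11799502  0.48332055]
 [-0.99971464 -0.02376033 -0.00246543  0.03451645]
 [ 0.00525114 -0.11790389 -0.99301113  1.01408659]
 [ 0.          0.          0.          1.        ]]
```

View pics/scene0.png

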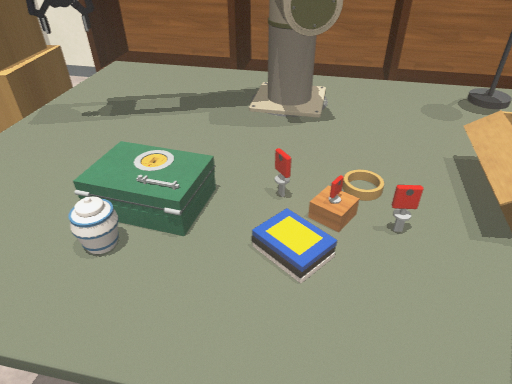

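View pics/top0.png

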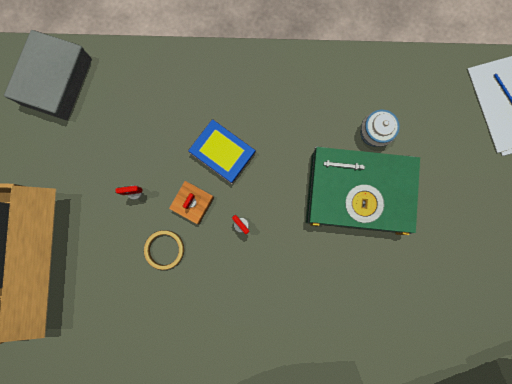

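The top view shows three red-headed keys: one at (129,190), standing free; one at (189,201), in the wooden stand; and one at (241,225), standing free. The one in the stand also looks smallest, so I choose it and check with a close crop. The lock is at (365,203).

Run:
```python
from h import *
c=dict(np.load('top0.npz')); s=dict(np.load('scene0.npz'))
a=cv2.resize(c['image'][165:255,110:260],None,fx=5,fy=5,interpolation=cv2.INTER_CUBIC)
b=cv2.resize(c['image'][140:240,300:430],None,fx=5,fy=5,interpolation=cv2.INTER_CUBIC)
d=cv2.resize(s['image'][140:240,260:430],None,fx=4.5,fy=4.5,interpolation=cv2.INTER_CUBIC)
save('ca',a);save('cb',b);save('cd',d)
for n,k in (('top',c),('scene',s)):
    im=k['image'].astype(int); m=((im[...,0]>130)&(im[...,1]<60)&(im[...,2]<60)).astype('uint8')
    N,L,S,C=cv2.connectedComponentsWithStats(m)
    for i in range(1,N):
        if S[i,4]<15: continue
        P=[]
        ys,xs=np.nonzero(L==i)
        P=np.array([pt(k,x,y) for x,y in zip(xs,ys)])
        top=P[P[:,2]>P[:,2].max()-0.01]
        print(n,S[i],C[i],'med',np.median(P,0).round(4),'min',P.min(0).round(4),'max',P.max(0).round(4))
        w,v=np.linalg.eigh(np.cov(top[:,:2].T));print('  axis deg',np.degrees(np.arctan2(v[1,1],v[0,1])), 'len',np.ptp(top[:,:2]@v[:,1]),'mean',top.mean(0))
im=cv2.cvtColor(c['image'],cv2.COLOR_RGB2HSV)
print('stand top hsv',im[190:215:4,172:212:6].tolist()[0:2])
print([pt(c,u,v).round(4) for u,v in((365,203),(340,200),(330,220),(385,170),(176,203),(205,208),(195,190),(350,203))])
```

```text
top [116 186  21   7 111] [125.97297297 188.95495495] med [0.5698 0.2925 0.105 ] min [0.5632 0.2727 0.1012] max [0.5767 0.3142 0.109 ]
  axis deg 99.1169405797369 len 0.041370615897836194 mean [0.56988712 0.2929986  0.10482517]
top [183 193  10  15  57] [187.49122807 199.94736842] med [0.5513 0.1692 0.0899] min [0.5367 0.1596 0.0842] max [0.5661 0.1776 0.0926]
  axis deg 153.35795593415116 len 0.032260437043379275 mean [0.55148598 0.16862365 0.08962647]
top [232 215  17  19 114] [240.01754386 224.05263158] med [0.504  0.058  0.1048] min [0.4861 0.0414 0.1011] max [0.522  0.0746 0.1102]
  axis deg -137.7321621588499 len 0.043555780081809936 mean [0.50391547 0.05798218 0.10505852]
scene [393 189  20  19 120] [401.64166667 198.59166667] med [0.5776 0.284  0.0794] min [0.5738 0.2714 0.0615] max [0.5807 0.3035 0.101 ]
  axis deg 87.38158911043773 len 0.013930277679474967 mean [0.57814893 0.27935845 0.09544264]
scene [413 190   9   7  27] [417.37037037 193.03703704] med [0.5747 0.3079 0.0943] min [0.5722 0.3018 0.0864] max [0.5766 0.3135 0.1011]
  axis deg 102.44176887186158 len 0.011048233155817905 mean [0.57454224 0.30815182 0.09555612]
stand top hsv [[[40, 47, 113], [36, 45, 113], [14, 180, 198], [15, 177, 176], [15, 179, 192], [15, 165, 175], [37, 47, 114]], [[38, 45, 114], [14, 182, 185], [14, 177, 189], [1, 236, 205], [14, 178, 172], [14, 175, 189], [14, 177, 193]]]
[array([ 0.5547, -0.2026,  0.0791]), array([ 0.5592, -0.1488,  0.0854]), array([ 0.517 , -0.1278,  0.0871]), array([ 0.6247, -0.2434,  0.0861]), array([0.5478, 0.2006, 0.0402]), array([0.5383, 0.1367, 0.0424]), array([0.5776, 0.1606, 0.0377]), array([ 0.5534, -0.1697,  0.0854])]
```

View pics/ca.png

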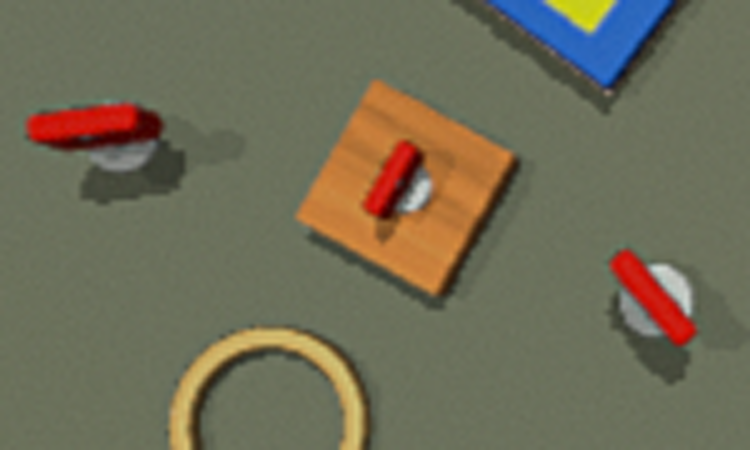

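View pics/cb.png

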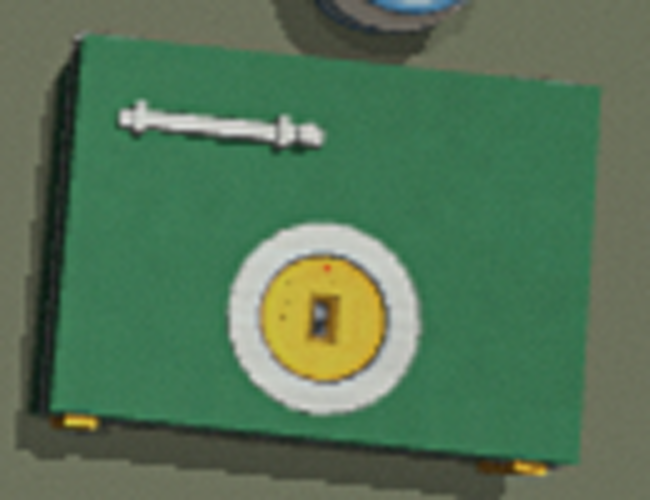

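View pics/cd.png

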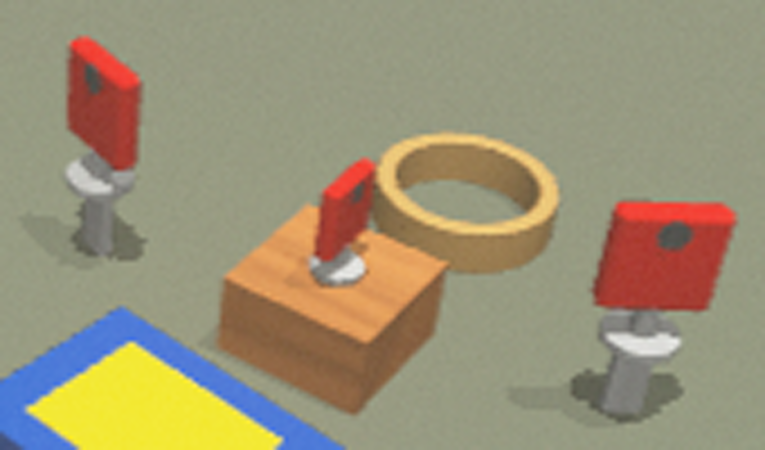

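The key in the stand, at (189,201), is 32 mm wide. The other two measure about 42 mm, so this is the smallest and the right one. I'll refine the stand and lock yaw and position, then move.

```bash
python3 - <<'E'
from h import *
c=dict(np.load('top0.npz')); H=cv2.cvtColor(c['image'],cv2.COLOR_RGB2HSV)
def blob(m,roi):
    z=np.zeros(m.shape,'uint8');y0,y1,x0,x1=roi;z[y0:y1,x0:x1]=m[y0:y1,x0:x1]
    z=cv2.morphologyEx(z,cv2.MORPH_CLOSE,np.ones((9,9)))
    N,L,S,C=cv2.connectedComponentsWithStats(z);i=1+S[1:,4].argmax();return (L==i).astype('uint8')
def rect(m,zz,name):
    k=max(cv2.findContours(m,cv2.RETR_EXTERNAL,cv2.CHAIN_APPROX_NONE)[0],key=cv2.contourArea)[:,0]
    W=np.array([ray(c,u,v,zz)[:2] for u,v in k])
    r=cv2.minAreaRect((W*1000).astype('float32'));print(name,r, 'top c',W.mean(0))
    return r
wood=(H[...,0]>8)&(H[...,0]<20)&(H[...,1]>120)
rect(blob(wood.astype('uint8'),(175,230,165,220)),.04,'stand')
R=c['range_z']
g=(H[...,0]>60)&(H[...,0]<85)&(H[...,1]>100)&(H[...,2]>70)
m=blob(g.astype('uint8'),(140,240,300,430)); 
k=max(cv2.findContours(m,cv2.RETR_EXTERNAL,cv2.CHAIN_APPROX_NONE)[0],key=cv2.contourArea);m=cv2.drawContours(m*0,[k],-1,1,-1)
rect(m,.085,'case')
y=((H[...,0]>18)&(H[...,0]<32)&(H[...,1]>150)).astype('uint8')
rect(blob(y,(185,222,345,385)),.085,'lock brass')
E
python3 -m handwheel '2.85 -2.58 0 0 0 0 100;2.85 -2.58 0 0 0 0 100;2.85 -2.58 0 0 0 0 100;2.85 -2.58 0 0 0 0 100;2.85 -2.58 0 0 0 0 100;2.85 -2.58 0 0 0 0 100;2.85 -2.58 0 0 0 0 100;2.85 -2.58 0 0 0 0 100;2.85 -2.58 0 0 0 0 100;2.85 -2.58 0 0 0 0 100'
python3 -m handwheel '2.85 -2.58 0 0 0 0 100;2.85 -2.58 0 0 0 0 100;2.85 -2.58 0 0 0 0 100;2.85 -2.58 0 0 0 0 100;2.85 -2.58 0 0 0 0 100;2.85 -2.58 0 0 0 0 100;2.85 -2.58 0 0 0 0 100;2.85 -2.58 0 0 0 0 100;2.85 -2.58 0 0 0 0 100;2.85 -2.58 0 0 0 0 100'
```

```text
stand ((550.0967407226562, 167.64669799804688), (73.9873275756836, 70.90544128417969), 62.59901428222656) top c [0.55048817 0.1680698 ]
case ((583.6017456054688, -201.33734130859375), (220.2291259765625, 160.05201721191406), 85.57762145996094) top c [ 0.58272475 -0.20129164]
lock brass ((553.218505859375, -200.06649780273438), (48.065940856933594, 48.43391799926758), 1.3478772640228271) top c [ 0.55365686 -0.19968932]
t: 0.93
tcp_pos: [0.4038, -0.1858, 0.248]
tool_rot: [-180.0, 0.0, 25.2]
ft_force: [0.8, 0.7, -0.5]
width: 0.0855
t: 1.77
tcp_pos: [0.5515, 0.1692, 0.2478]
tool_rot: [-180.0, 0.0, 25.3]
ft_force: [0.2, -0.9, 0.2]
width: 0.0852
```

```bash
python3 -m handwheel '0 0 0 0 0 -0.1236 100;0 0 0 0 0 -0.1236 100;0 0 0 0 0 -0.1236 100;0 0 0 0 0 -0.1236 100;0 0 0 0 0 -0.1236 100;0 0 0 0 0 -0.1236 100;0 0 0 0 0 -0.1236 100;0 0 0 0 0 -0.1236 100;0 0 0 0 0 -0.1236 100'
python3 -m handwheel '0 0 0 0 0 -0.1236 100;0 0 0 0 0 -0.1236 100;0 0 0 0 0 -0.1236 100;0 0 0 0 0 -0.1236 100;0 0 0 0 0 -0.1236 100;0 0 0 0 0 -0.1236 100;0 0 0 0 0 -0.1236 100;0 0 0 0 0 -0.1236 100;0 0 0 0 0 -0.1236 100;0 0 0 0 0 0 100'
cat >> h.py <<'E'
from scipy.spatial.transform import Rotation as Ro
def wrist(n):
    s=sensors.state();c=vision.capture('wrist');save(n,c['image'])
    T=np.eye(4);T[:3,:3]=Ro.from_euler('xyz',s['tool_rot'],degrees=True).as_matrix();T[:3,3]=s['tcp_pos']
    c['T']=T@c['T_tool_cam'];return s,c
E
python3 - <<'E'
from h import *
s,c=wrist('w1');np.savez('w1.npz',**c)
print(s['tcp_pos'],s['tool_rot'],s['qpos'],c['T_tool_cam'].round(4),c['intrinsics'])
im=c['image'].astype(int); m=((im[...,0]>110)&(im[...,1]<70)&(im[...,2]<70)).astype('uint8')
N,L,S,C=cv2.connectedComponentsWithStats(m)
for i in range(1,N):
    if S[i,4]>100:
        ys,xs=np.nonzero(L==i);P=np.array([pt(c,x,y) for x,y in zip(xs,ys)])
        t=P[P[:,2]>np.percentile(P[:,2],95)-.004]
        print(S[i],P.min(0),P.max(0));r=cv2.minAreaRect((t[:,:2]*1000).astype('float32'));print(r,len(t))
E
```

```text
t: 2.52
tcp_pos: [0.5511, 0.1672, 0.2477]
tool_rot: [-179.9, 0.0, 89.3]
ft_force: [0.3, -0.3, 1.2]
width: 0.0854
t: 3.35
tcp_pos: [0.5511, 0.1672, 0.2478]
tool_rot: [-180.0, -0.0, 153.1]
ft_force: [0.6, -0.4, -0.5]
width: 0.0856
[0.55107986 0.16718912 0.24775372] [-1.79965138e+02 -4.48358867e-02  1.53077831e+02] [ 1.17757595e+01  3.81941980e+00  8.92169108e+01  8.25220469e-04
  8.70204578e+01 -5.13021281e+01] [[-1.400e-03 -9.510e-01 -3.093e-01  7.940e-02]
 [ 1.000e+00 -1.200e-03 -8.000e-04 -6.000e-04]
 [ 4.000e-04 -3.093e-01  9.510e-01 -1.265e-01]
 [ 0.000e+00  0.000e+00  0.000e+00  1.000e+00]] [[285.53358397   0.         248.80134092]
 [  0.         285.53358397 192.0119066 ]
 [  0.           0.           1.        ]]
[ 343  123   57   37 1010] [ 4.8014862e-01  2.0267078e-01 -2.3164201e-04] [0.59165644 0.35273172 0.3743227 ]
((537.0264892578125, 249.02725219726562), (142.410888671875, 35.42856216430664), 53.15093994140625) 528
[247 158   8  37 253] [0.53548488 0.15941457 0.05688932] [0.56537075 0.17875026 0.09288134]
((550.689208984375, 168.36569213867188), (7.270962715148926, 31.723785400390625), 63.351417541503906) 211
[108 170  55  33 967] [0.48014862 0.01975754 0.0016901 ] [0.52177169 0.20267078 0.3743227 ]
((501.4114685058594, 122.83358764648438), (36.94196701049805, 161.05787658691406), 1.9947887659072876) 453
```

View pics/w1.png

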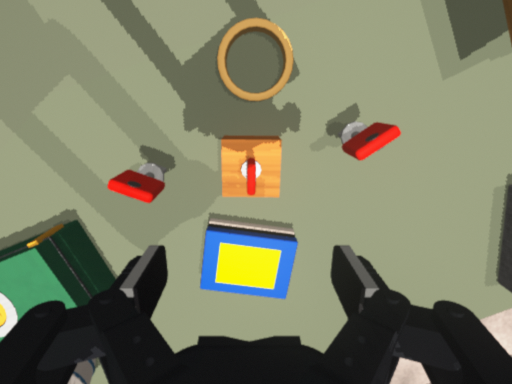

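The wrist view shows the key's head at (251,175) in the stand. The ray gives a centre of (0.5507, 0.1684), yaw 153.3 and top z 0.091, all consistent with the description. Descending.

```bash
python3 -m handwheel '0.1 0.1 2.95 0 0 -0.004 100;0 0 2.95 0 0 0 100;0 0 2.95 0 0 0 100;0 0 2.95 0 0 0 100;0 0 2.95 0 0 0 100;0 0 2.95 0 0 0 100;0 0 0 0 0 0 100;0 0 0 0 0 0 100' 80
python3 -c "
from h import *
s,c=wrist('w2')"
python3 -m handwheel '0 0 0 0 0 0 0;0 0 0 0 0 0 0;0 0 0 0 0 0 0;0 0 0 0 0 0 0;0 0 0 0 0 0 0;0 0 0 0 0 0 0;0 0 0 0 0 0 0;0 0 0 0 0 0 0;0 0 0 0 0 0 0;0 0 0 0 0 0 0' 80
```

```text
t: 4.07
tcp_pos: [0.5491, 0.1682, 0.0695]
tool_rot: [-179.8, -0.2, 152.8]
ft_force: [-0.6, -0.1, 0.5]
width: 0.0855
t: 4.95
tcp_pos: [0.5512, 0.1687, 0.0717]
tool_rot: [180.0, 0.0, 153.0]
ft_force: [-0.6, 0.5, 4.7]
width: 0.0078
```

View pics/w2.png

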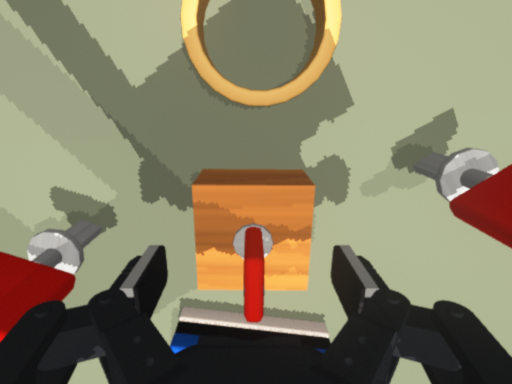

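The open jaws straddle the red head at (254,275) with clear room either side. They then closed to 7.8 mm, about the head's thickness. Lifting.

```bash
python3 -m handwheel '0 0 -1 0 0 0 0;0 0 -2 0 0 0 0;0 0 -2 0 0 0 0;0 0 -2 0 0 0 0;0 0 -2 0 0 0 0;0 0 -2 0 0 0 0;0 0 -2 0 0 0 0;0 0 0 0 0 0 0'
python3 - <<'E'
from h import *
s,c=wrist('w3');print(s['tcp_pos'],s['tool_rot'],s['width'],s['ft_force'])
k=vision.capture('scene');save('s3',cv2.resize(k['image'][80:240,200:440],None,fx=3,fy=3))
p=s['tcp_pos'];y=np.radians(s['tool_rot'][2]);X=np.array([np.cos(y),np.sin(y)]);Y=np.array([np.sin(y),-np.cos(y)])
d=np.array([.5537,-.1992])-p[:2];print(d@X,d@Y)
E
```

```text
t: 5.62
tcp_pos: [0.5531, 0.169, 0.2067]
tool_rot: [179.7, 0.3, 153.0]
ft_force: [0.7, -0.2, 0.5]
width: 0.008
[0.55310244 0.16903113 0.2066523 ] [179.74960187   0.31377427 152.95714942] 0.007996634179830266 [ 0.71485002 -0.16297086  0.46807633]
-0.16795099125290333 -0.32769953367596716
```

View pics/w3.png

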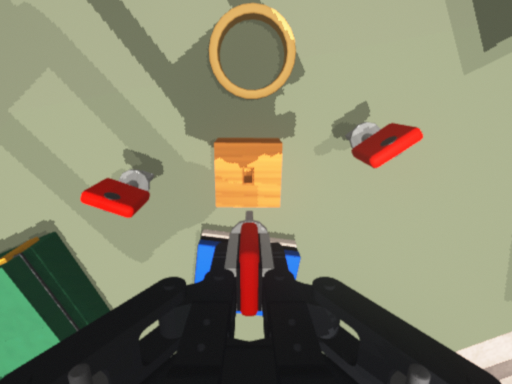

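View pics/s3.png

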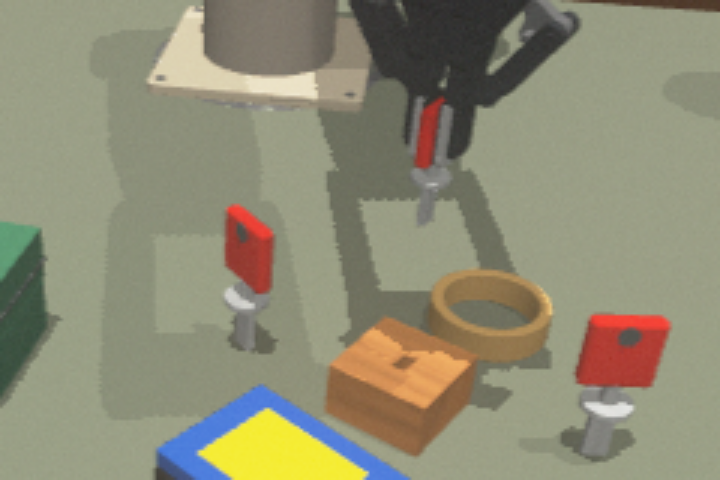

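The scene crop shows the key's blade down in the jaws at (430,160), and the stand's slot is empty. Now to the lock.

```bash
python3 -m handwheel '-1.68 -3.277 0 0 0 0 0;-1.68 -3.277 0 0 0 0 0;-1.68 -3.277 0 0 0 0 0;-1.68 -3.277 0 0 0 0 0;-1.68 -3.277 0 0 0 0 0;-1.68 -3.277 0 0 0 0 0;-1.68 -3.277 0 0 0 0 0;-1.68 -3.277 0 0 0 0 0;-1.68 -3.277 0 0 0 0 0;-1.68 -3.277 0 0 0 0 0'
python3 -m handwheel '0 0 0 0 0 -0.0986 0;0 0 0 0 0 -0.0986 0;0 0 0 0 0 -0.0986 0;0 0 0 0 0 -0.0986 0;0 0 0 0 0 0 0;0 0 0 0 0 0 0;0 0 0 0 0 0 0'
python3 - <<'E'
from h import *
s,c=wrist('w4');np.savez('w4.npz',**c);print(s['tcp_pos'],s['tool_rot'],s['qpos'],s['ft_force'],s['wrist_torque'])
k=vision.capture('top');save('t4',cv2.resize(k['image'][140:240,300:430],None,fx=5,fy=5,interpolation=cv2.INTER_CUBIC));np.savez('t4.npz',**k)
k=vision.capture('scene');save('s4',cv2.resize(k['image'][90:240,60:240],None,fx=4,fy=4,interpolation=cv2.INTER_CUBIC));np.savez('s4.npz',**k)
H=cv2.cvtColor(c['image'],cv2.COLOR_RGB2HSV)
m=((H[...,0]>18)&(H[...,0]<32)&(H[...,1]>150)&(H[...,2]>100)).astype('uint8')
N,L,S,C=cv2.connectedComponentsWithStats(m);print([ (S[i],C[i]) for i in range(1,N) if S[i,4]>60])
E
```

```text
t: 6.55
tcp_pos: [0.5502, -0.201, 0.1992]
tool_rot: [-180.0, -0.2, 153.0]
ft_force: [1.3, -0.3, -0.2]
width: 0.0082
t: 7.13
tcp_pos: [0.5511, -0.1994, 0.2002]
tool_rot: [180.0, -0.1, 175.4]
ft_force: [-0.2, -0.1, 0.3]
width: 0.0081
[ 0.55107537 -0.19937284  0.20018941] [ 1.79966295e+02 -9.47287421e-02  1.75372898e+02] [-2.49009954e+01  6.93664894e+00  9.09030812e+01 -1.21886134e-03
  8.22608088e+01 -1.10273701e+02] [-0.15689529 -0.13326266  0.30753536] [-0.04220799 -0.04402903  0.00022535]
[(array([134, 128,  31,  10, 191], dtype=int32), array([147.89005236, 132.56544503])), (array([334, 128,  30,  10, 170], dtype=int32), array([350.67058824, 132.6       ])), (array([ 220,  168,   59,   53, 2157], dtype=int32), array([248.56374594, 193.56699119])), (array([483, 232,  29,  49, 734], dtype=int32), array([501.59400545, 258.03814714]))]
```

View pics/w4.png

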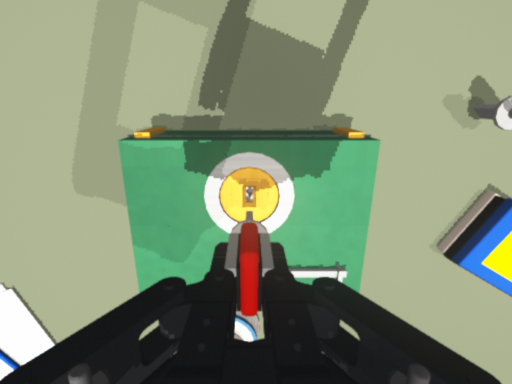

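View pics/s4.png

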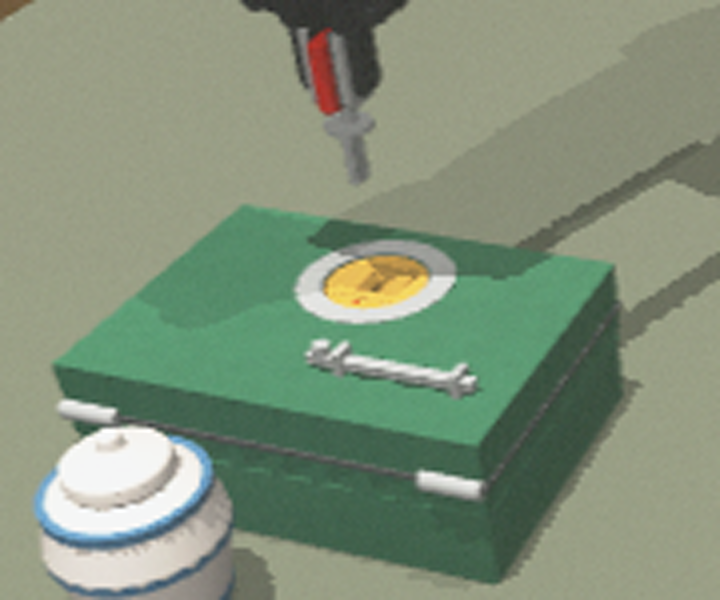

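View pics/t4.png

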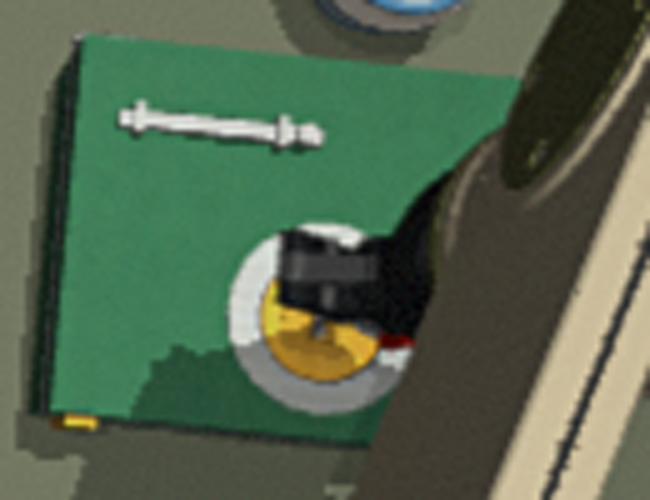

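The wrist view shows the lock at (249,194) with its keyway vertical. The key's blade points at it, with the tip at about (249,214).

Run:
```python
from h import *
c=dict(np.load('w4.npz'));im=c['image'];H=cv2.cvtColor(im,cv2.COLOR_RGB2HSV)
# ring(white)+brass minus green: outer ring rows above hand
save('w4c',cv2.resize(im[140:300,190:310],None,fx=4.5,fy=3.7*1,interpolation=cv2.INTER_NEAREST))
y=((H[...,0]>18)&(H[...,0]<32)&(H[...,1]>140)&(H[...,2]>80)).astype('uint8')
y[:160]=0;y[:,:200]=0;y[:,300:]=0
k=max(cv2.findContours(y,cv2.RETR_EXTERNAL,cv2.CHAIN_APPROX_NONE)[0],key=cv2.contourArea)[:,0]
W=np.array([ray(c,u,v,.085)[:2] for u,v in k if v<208])
A=np.c_[2*W,np.ones(len(W))];s=np.linalg.lstsq(A,(W**2).sum(1),rcond=None)[0];r=np.sqrt(s[2]+s[0]**2+s[1]**2)
print('brass centre',s[:2],'r',r,'px',k.min(0),k.max(0))
# keyway dark
for v in range(182,240,2): print(v,[int(x) for x in im[v,236:264].astype(int).sum(1)/3], c['range_z'][v,249].round(4))
print('lock case-est',[.5537,-.199])
for uv in [(249,214),(249,232)]:
  print(uv,pt(c,*uv))
```

```text
brass centre [ 0.55361378 -0.20020733] r 0.025718296236058428 px [220 168] [278 221]
182 [187, 177, 156, 138, 137, 136, 137, 137, 137, 137, 137, 139, 136, 137, 137, 136, 136, 137, 137, 137, 137, 138, 145, 148, 142, 137, 137, 136] 0.2514
184 [196, 196, 187, 180, 178, 178, 175, 154, 136, 135, 136, 134, 136, 135, 135, 135, 135, 136, 135, 137, 137, 137, 138, 137, 137, 137, 137, 137] 0.2502
186 [196, 196, 197, 197, 198, 196, 168, 133, 126, 130, 146, 150, 125, 111, 111, 125, 129, 117, 110, 114, 129, 135, 136, 137, 137, 137, 138, 139] 0.2526
188 [195, 196, 197, 198, 198, 196, 163, 136, 140, 159, 224, 213, 160, 133, 135, 164, 182, 144, 114, 113, 129, 136, 138, 142, 143, 143, 144, 146] 0.2764
190 [195, 196, 197, 197, 199, 196, 168, 141, 140, 146, 137, 110, 118, 128, 131, 130, 127, 128, 128, 122, 133, 142, 150, 186, 193, 194, 195, 196] 0.2763
192 [196, 196, 196, 197, 198, 196, 172, 145, 146, 173, 165, 123, 105, 108, 109, 111, 124, 139, 145, 153, 184, 192, 193, 195, 195, 195, 196, 197] 0.2771
194 [196, 196, 197, 198, 198, 196, 172, 144, 142, 163, 226, 227, 158, 94, 91, 127, 172, 163, 147, 154, 
[... 2672 characters left out ...]
 73, 74, 98, 148, 166, 167, 167, 168, 167] 0.1435
232 [155, 154, 154, 147, 116, 83, 71, 72, 72, 73, 73, 73, 75, 72, 74, 73, 75, 74, 73, 74, 73, 86, 131, 148, 153, 156, 156, 156] 0.1413
234 [108, 107, 88, 65, 61, 66, 69, 71, 71, 73, 73, 73, 74, 72, 73, 74, 74, 73, 72, 72, 71, 67, 61, 73, 99, 110, 112, 112] 0.1391
236 [109, 105, 78, 53, 59, 66, 70, 70, 71, 72, 72, 72, 73, 72, 73, 73, 73, 73, 73, 71, 70, 67, 57, 66, 96, 109, 110, 110] 0.1371
238 [107, 105, 76, 54, 60, 67, 69, 70, 70, 69, 72, 72, 73, 71, 72, 71, 72, 71, 71, 70, 70, 67, 57, 58, 94, 109, 109, 110] 0.1346
lock case-est [0.5537, -0.199]
(249, 214) [ 0.54519549 -0.19936494  0.14768999]
(249, 232) [ 0.5340034  -0.19847803  0.19843555]
```

View pics/w4c.png

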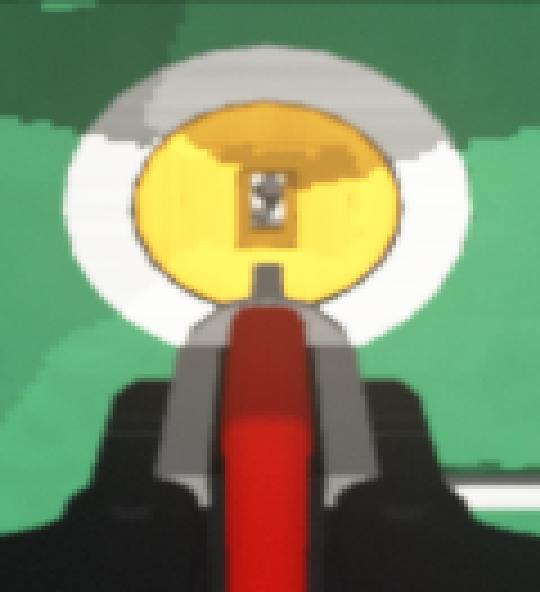

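```bash
python3 -m handwheel '-0.25 0 1 0 0 0 0;0 0 1.5 0 0 0 0;0 0 1.5 0 0 0 0;0 0 0.8 0 0 0 0;0 0 0 0 0 0 0;0 0 0 0 0 0 0;0 0 0 0 0 0 0;0 0 0 0 0 0 0'
python3 - <<'E'
from h import *
s,c=wrist('w5');print(s['tcp_pos'],s['tool_rot'],s['ft_force'],s['wrist_torque'])
save('w5c',cv2.resize(c['image'][140:300,190:310],None,fx=4.5,fy=3.7,interpolation=cv2.INTER_NEAREST));np.savez('w5.npz',**c)
k=vision.capture('scene');save('s5',cv2.resize(k['image'][110:230,80:230],None,fx=5,fy=5,interpolation=cv2.INTER_CUBIC))
E
```

```text
t: 7.95
tcp_pos: [0.5548, -0.2002, 0.1545]
tool_rot: [-180.0, 0.1, 175.6]
ft_force: [-0.6, -0.4, 1.0]
width: 0.0083
[ 0.55478427 -0.20016752  0.15450801] [-1.79962590e+02  1.03493421e-01  1.75550462e+02] [-0.58708063 -0.36091665  0.96999738] [-0.01466967 -0.03485408  0.01886207]
```

View pics/w5c.png

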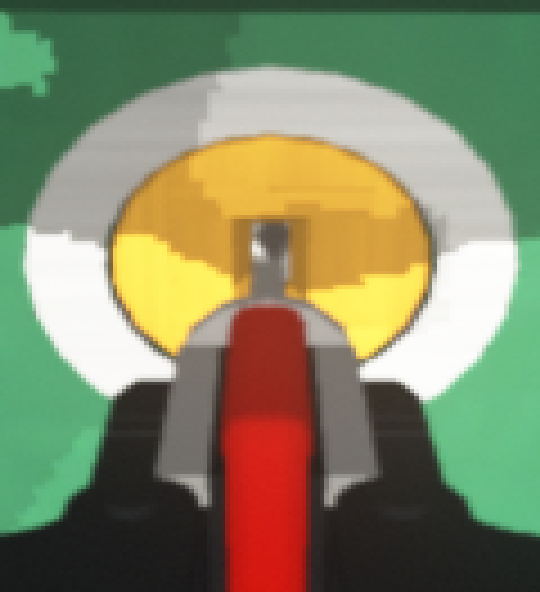

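View pics/s5.png

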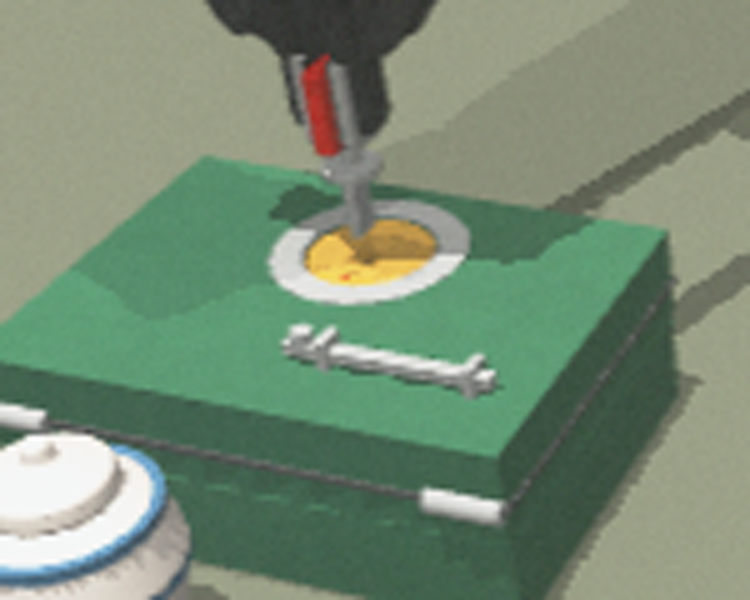

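Run:
```python
from h import *
c=dict(np.load('w5.npz'));im=c['image'];H=cv2.cvtColor(im,cv2.COLOR_RGB2HSV)
T=c['T_tool_cam']; K=c['intrinsics']
y=((H[...,0]>18)&(H[...,0]<32)&(H[...,1]>140)&(H[...,2]>60)).astype('uint8');y[:170]=0;y[:,:205]=0;y[:,300:]=0
k=max(cv2.findContours(y,cv2.RETR_EXTERNAL,cv2.CHAIN_APPROX_NONE)[0],key=cv2.contourArea)[:,0]
def tool(u,v,z): # z tool
    d=T[:3,:3]@np.linalg.solve(K,[u,v,1.]);return (T[:3,3]+d*(z-T[2,3])/d[2])
zf=0.1545-0.085
W=np.array([tool(u,v,zf)[:2] for u,v in k if v<225])
A=np.c_[2*W,np.ones(len(W))];s=np.linalg.lstsq(A,(W**2).sum(1),rcond=None)[0];print('brass in tool',s[:2],'r',np.sqrt(s[2]+s[0]**2+s[1]**2))
for v in range(196,222,1): print(v,[int(x) for x in im[v,240:262].astype(int).sum(1)/3], c['range_z'][v,249].round(4), c['range_z'][v,242].round(4))
for v in (204,206,208,210,212): 
  d=np.linalg.solve(K,[249,v,1])*c['range_z'][v,249]; print(v,(T[:3,:3]@d+T[:3,3]).round(4))
```

```text
brass in tool [6.95755065e-03 6.28253917e-05] r 0.019664729814080704
196 [162, 164, 163, 163, 163, 163, 164, 163, 163, 162, 163, 162, 161, 150, 142, 142, 143, 142, 143, 142, 142, 151] 0.2055 0.2057
197 [163, 162, 162, 161, 162, 161, 160, 156, 153, 152, 153, 152, 152, 145, 141, 140, 140, 141, 141, 142, 143, 143] 0.2058 0.2055
198 [154, 148, 143, 141, 139, 140, 138, 132, 124, 125, 124, 125, 124, 125, 124, 124, 124, 126, 132, 139, 141, 142] 0.2059 0.2058
199 [145, 133, 118, 111, 109, 112, 119, 118, 105, 98, 96, 97, 99, 112, 110, 108, 110, 112, 124, 136, 139, 141] 0.2089 0.2078
200 [144, 131, 116, 111, 110, 115, 135, 134, 107, 89, 88, 86, 91, 115, 114, 110, 111, 114, 125, 136, 139, 141] 0.212 0.2078
201 [144, 130, 115, 111, 110, 118, 144, 134, 101, 85, 83, 83, 86, 100, 107, 110, 112, 114, 124, 136, 140, 141] 0.2325 0.2073
202 [145, 131, 116, 111, 111, 118, 137, 116, 90, 82, 82, 83, 83, 87, 99, 109, 111, 115, 125, 136, 139, 141] 0.232 0.2084
203 [144, 129, 116, 111, 112, 117, 125, 103, 85, 82, 82, 81, 82, 86, 99, 109, 113, 115, 125, 136, 139, 141] 0.2324 0.2099
204 [145, 129, 116, 111, 11
[... 1721 characters left out ...]
, 132, 143, 147, 148] 0.188 0.2113
218 [198, 187, 162, 147, 144, 128, 114, 113, 112, 111, 113, 113, 113, 132, 144, 137, 122, 122, 158, 175, 179, 179] 0.1857 0.2125
219 [197, 187, 161, 144, 141, 128, 117, 115, 117, 118, 116, 114, 116, 132, 144, 147, 138, 132, 175, 191, 194, 194] 0.1702 0.2127
220 [193, 177, 150, 133, 129, 125, 120, 121, 127, 133, 128, 122, 119, 123, 132, 137, 137, 135, 172, 191, 194, 195] 0.1688 0.2131
221 [165, 144, 128, 123, 125, 136, 133, 135, 141, 147, 141, 135, 135, 132, 128, 124, 125, 127, 152, 179, 192, 194] 0.1668 0.1694
204 [-0.0018 -0.0005  0.0921]
206 [-0.0029 -0.0005  0.0907]
208 [-0.0049 -0.0005  0.0913]
210 [-0.0052 -0.0005  0.0875]
212 [ 0.006  -0.0005  0.0555]
```

Run:
```python
from h import *
c=dict(np.load('w5.npz'));im=c['image'].astype(int)
T=c['T_tool_cam']; K=c['intrinsics']
def tool(u,v,z):
    d=T[:3,:3]@np.linalg.solve(K,[u,v,1.]);return (T[:3,3]+d*(z-T[2,3])/d[2])
zf=0.1545-0.085
print('mouth top',tool(250,198,zf)[0]-.0102)
for u in (240,245,250,255,260):
    print(u,[int(x) for x in im[172:182,u].sum(1)/3])
print('brass top',tool(250,176.5,zf)[0]-.0265)
g=((im[...,1]>im[...,0]*1.4)).astype('uint8')  # green -> outer ring
P=[]
for u in range(205,296,4):
    col=g[140:230,u]; 
    v=140+np.nonzero(col==0)[0]; v=v[v>150]
    P.append(tool(u,v.min(),zf)[:2])
W=np.array(P)
A=np.c_[2*W,np.ones(len(W))];s=np.linalg.lstsq(A,(W**2).sum(1),rcond=None)[0];print('ring',s[:2],np.sqrt(s[2]+s[0]**2+s[1]**2))
```

```text
mouth top 0.001106279373594074
240 [203, 202, 204, 205, 190, 154, 143, 161, 168, 168]
245 [202, 203, 205, 203, 173, 144, 162, 170, 171, 169]
250 [202, 203, 203, 184, 158, 160, 170, 170, 169, 168]
255 [202, 202, 204, 204, 176, 144, 156, 165, 165, 164]
260 [203, 203, 205, 206, 200, 169, 142, 159, 166, 166]
brass top 0.0009516181878322337
ring [ 7.28269346e-04 -6.60613947e-05] 0.04032084159943671
```

Measured against the blade, the lock centre is about 0.9 mm along tool x and 0.3 mm along tool y. I correct for that and go in gently.

```bash
python3 -m handwheel '0.09 0.03 0 0 0 0 0;0 0 0.3 0 0 0 0;0 0 0.3 0 0 0 0;0 0 0.3 0 0 0 0;0 0 0 0 0 0 0'
python3 -m handwheel '0 0 0.2 0 0 0 0;0 0 0.2 0 0 0 0;0 0 0 0 0 0 0'
python3 -m handwheel '0 0 0.2 0 0 0 0;0 0 0.2 0 0 0 0;0 0 0 0 0 0 0'
```

```text
t: 8.47
tcp_pos: [0.5526, -0.1992, 0.1431]
tool_rot: [180.0, -0.1, 175.6]
ft_force: [-0.1, -0.6, -1.1]
width: 0.0076
t: 8.72
tcp_pos: [0.553, -0.1994, 0.1397]
tool_rot: [180.0, -0.0, 175.6]
ft_force: [-1.1, 0.5, -0.5]
width: 0.0082
t: 8.97
tcp_pos: [0.553, -0.1994, 0.1358]
tool_rot: [180.0, -0.0, 175.6]
ft_force: [0.7, 1.3, -0.3]
width: 0.0081
```

```bash
python3 -m handwheel '0 0 0.1 0 0 0 0;0 0 0 0 0 0 0'
python3 -m handwheel '0 0 0.1 0 0 0 0;0 0 0 0 0 0 0'
python3 -m handwheel '0 0 0.05 0 0 0 0;0 0 0 0 0 0 0'
```

```text
t: 9.13
tcp_pos: [0.5531, -0.1995, 0.1351]
tool_rot: [180.0, -0.0, 175.6]
ft_force: [0.5, 0.7, 0.0]
width: 0.0079
t: 9.3
tcp_pos: [0.5532, -0.1995, 0.1342]
tool_rot: [180.0, -0.0, 175.6]
ft_force: [-1.2, -0.2, -0.8]
width: 0.0081
t: 9.47
tcp_pos: [0.5532, -0.1995, 0.1338]
tool_rot: [-180.0, 0.0, 175.6]
ft_force: [0.1, 0.9, 1.1]
width: 0.0081
```

```bash
python3 -m handwheel '0 0 0.05 0 0 0 0;0 0 0 0 0 0 0'
python3 -m handwheel '0 0 0.05 0 0 0 0;0 0 0 0 0 0 0'
python3 -m handwheel '0 0 0.05 0 0 0 0;0 0 0 0 0 0 0'
```

```text
t: 9.63
tcp_pos: [0.5533, -0.1995, 0.1335]
tool_rot: [-180.0, 0.0, 175.6]
ft_force: [-1.0, 0.3, 1.8]
width: 0.008
t: 9.8
tcp_pos: [0.5534, -0.1996, 0.1333]
tool_rot: [-180.0, 0.0, 175.6]
ft_force: [-1.4, -0.2, 3.9]
width: 0.008
t: 9.97
tcp_pos: [0.5535, -0.1996, 0.1331]
tool_rot: [-180.0, 0.1, 175.6]
ft_force: [-1.4, 1.0, 5.9]
width: 0.008
```

It touched at TCP z 0.1335, which is the upper disc. Twisting clockwise under about 6-8 N.

```bash
python3 -m handwheel '0 0 0.02 0 0 0.05 0;0 0 0 0 0 0.05 0;0 0 0 0 0 0.05 0;0 0 0 0 0 0.05 0;0 0 0 0 0 0.05 0;0 0 0 0 0 0.05 0;0 0 0 0 0 0 0'
python3 -m handwheel '0 0 0 0 0 0.05 0;0 0 0 0 0 0 0'
python3 -m handwheel '0 0 0 0 0 0.05 0;0 0 0 0 0 0 0'
python3 -m handwheel '0 0 0 0 0 0.05 0;0 0 0 0 0 0 0'
```

```text
t: 10.55
tcp_pos: [0.5534, -0.1995, 0.1321]
tool_rot: [180.0, 0.0, 158.2]
ft_force: [0.8, 0.8, 0.8]
width: 0.0079
t: 10.72
tcp_pos: [0.5534, -0.1995, 0.1321]
tool_rot: [180.0, 0.0, 155.5]
ft_force: [2.0, 0.7, 0.7]
width: 0.0081
t: 10.88
tcp_pos: [0.5534, -0.1995, 0.1321]
tool_rot: [180.0, 0.0, 152.6]
ft_force: [1.2, -0.3, 1.2]
width: 0.0079
t: 11.05
tcp_pos: [0.5533, -0.1995, 0.1321]
tool_rot: [180.0, 0.0, 149.8]
ft_force: [1.3, 0.6, 1.0]
width: 0.0079
```

The blade slipped into the upper disc: z dropped and the force fell. Pushing on down.

```bash
python3 -m handwheel '0 0 0.1 0 0 0 0;0 0 0 0 0 0 0'
python3 -m handwheel '0 0 0.1 0 0 0 0;0 0 0 0 0 0 0'
python3 -m handwheel '0 0 0.1 0 0 0 0;0 0 0 0 0 0 0'
```

```text
t: 11.22
tcp_pos: [0.5531, -0.1994, 0.1309]
tool_rot: [180.0, -0.0, 149.9]
ft_force: [0.9, 0.0, 1.0]
width: 0.008
t: 11.38
tcp_pos: [0.5531, -0.1994, 0.1299]
tool_rot: [180.0, -0.0, 149.8]
ft_force: [0.8, 0.0, 0.3]
width: 0.0079
t: 11.55
tcp_pos: [0.5531, -0.1994, 0.1288]
tool_rot: [180.0, -0.0, 149.8]
ft_force: [0.7, 0.7, 1.7]
width: 0.0079
```

```bash
python3 -m handwheel '0 0 0.1 0 0 0 0;0 0 0 0 0 0 0'
python3 -m handwheel '0 0 0.1 0 0 0 0;0 0 0 0 0 0 0'
python3 -m handwheel '0 0 0.1 0 0 0 0;0 0 0 0 0 0 0'
python3 -m handwheel '0 0 0.07 0 0 0 0;0 0 0 0 0 0 0;0 0 0 0 0 0 0'
```

```text
t: 11.72
tcp_pos: [0.5532, -0.1994, 0.1279]
tool_rot: [180.0, -0.0, 149.8]
ft_force: [1.9, 0.9, 0.8]
width: 0.0083
t: 11.88
tcp_pos: [0.5532, -0.1994, 0.1269]
tool_rot: [180.0, -0.0, 149.8]
ft_force: [1.1, 1.7, 0.9]
width: 0.008
t: 12.05
tcp_pos: [0.5532, -0.1994, 0.1259]
tool_rot: [180.0, -0.0, 149.8]
ft_force: [0.5, 1.2, 0.8]
width: 0.008
t: 12.3
tcp_pos: [0.5533, -0.1995, 0.1256]
tool_rot: [180.0, 0.0, 149.8]
ft_force: [0.7, 1.5, 4.3]
width: 0.0082
```

The lower disc stopped it at z 0.1256. Twisting anticlockwise.

```bash
python3 -m handwheel '0 0 0.03 0 0 -0.08 0;0 0 0 0 0 -0.08 0;0 0 0 0 0 -0.08 0;0 0 0 0 0 -0.08 0;0 0 0 0 0 -0.08 0;0 0 0 0 0 -0.08 0;0 0 0 0 0 -0.08 0;0 0 0 0 0 -0.08 0;0 0 0 0 0 0 0'
python3 -m handwheel '0 0 0 0 0 -0.05 0;0 0 0 0 0 -0.05 0;0 0 0 0 0 0 0'
python3 -m handwheel '0 0 0 0 0 -0.05 0;0 0 0 0 0 -0.05 0;0 0 0 0 0 0 0'
```

```text
t: 13.05
tcp_pos: [0.5533, -0.1997, 0.1254]
tool_rot: [-180.0, 0.0, -173.3]
ft_force: [-0.0, 1.2, 3.1]
width: 0.0082
t: 13.3
tcp_pos: [0.5533, -0.1997, 0.1253]
tool_rot: [-180.0, 0.0, -167.9]
ft_force: [0.0, 1.2, 3.3]
width: 0.0076
t: 13.55
tcp_pos: [0.5533, -0.1998, 0.1252]
tool_rot: [-180.0, 0.0, -162.2]
ft_force: [0.3, -0.7, 3.1]
width: 0.008
```

```bash
python3 -m handwheel '0 0 0.04 0 0 -0.04 0;0 0 0 0 0 0 0'
python3 -m handwheel '0 0 0 0 0 -0.04 0;0 0 0 0 0 0 0'
python3 -m handwheel '0 0 0 0 0 -0.04 0;0 0 0 0 0 0 0'
```

```text
t: 13.72
tcp_pos: [0.5534, -0.1997, 0.1249]
tool_rot: [-180.0, 0.0, -159.9]
ft_force: [0.1, -0.3, 3.5]
width: 0.0078
t: 13.88
tcp_pos: [0.5533, -0.1998, 0.1249]
tool_rot: [-180.0, 0.0, -157.6]
ft_force: [0.5, 0.2, 3.9]
width: 0.008
t: 14.05
tcp_pos: [0.5533, -0.1997, 0.1249]
tool_rot: [-180.0, 0.0, -155.3]
ft_force: [0.6, -2.0, 4.6]
width: 0.008
```

```bash
python3 -m handwheel '0 0 0.06 0 0 0 0;0 0 0 0 0 0 0;0 0 0 0 0 0 0'
python3 -c "
from h import *
s=sensors.state();print(s['qpos'],s['wrist_torque'])"
```

```text
t: 14.3
tcp_pos: [0.5533, -0.1997, 0.1242]
tool_rot: [-180.0, 0.0, -155.3]
ft_force: [0.6, -1.0, 4.3]
width: 0.0079
[-2.48345504e+01  1.08712094e+01  9.47807848e+01 -1.35547400e-02
  7.43229006e+01 -1.39499789e+02] [-0.30416801 -0.20479797 -0.04616776]
```

It moves down with no rise in force, so the blade is in the lower disc. Continuing to home, expected near z 0.1165.

```bash
python3 -m handwheel '0 0 0.15 0 0 0 0;0 0 0 0 0 0 0;0 0 0 0 0 0 0'
python3 -m handwheel '0 0 0.15 0 0 0 0;0 0 0 0 0 0 0;0 0 0 0 0 0 0'
python3 -m handwheel '0 0 0.15 0 0 0 0;0 0 0 0 0 0 0;0 0 0 0 0 0 0'
```

```text
t: 14.55
tcp_pos: [0.5533, -0.1996, 0.1225]
tool_rot: [-180.0, 0.0, -155.3]
ft_force: [1.1, -1.9, 2.9]
width: 0.0081
t: 14.8
tcp_pos: [0.5533, -0.1997, 0.121]
tool_rot: [-180.0, 0.0, -155.2]
ft_force: [2.1, -3.3, 1.9]
width: 0.008
t: 15.05
tcp_pos: [0.5532, -0.1996, 0.1195]
tool_rot: [-180.0, -0.0, -155.2]
ft_force: [2.7, -2.3, 1.9]
width: 0.008
```

```bash
python3 -m handwheel '0 0 0.15 0 0 0 0;0 0 0 0 0 0 0;0 0 0 0 0 0 0'
python3 -m handwheel '0 0 0.1 0 0 0 0;0 0 0 0 0 0 0;0 0 0 0 0 0 0'
python3 -m handwheel '0 0 0.05 0 0 0 0;0 0 0 0 0 0 0;0 0 0 0 0 0 0'
python3 -m handwheel '0 0 0.05 0 0 0 0;0 0 0 0 0 0 0;0 0 0 0 0 0 0'
```

```text
t: 15.3
tcp_pos: [0.5532, -0.1996, 0.118]
tool_rot: [-180.0, -0.0, -155.2]
ft_force: [2.7, -2.8, 1.7]
width: 0.008
t: 15.55
tcp_pos: [0.5532, -0.1996, 0.1171]
tool_rot: [-180.0, -0.0, -155.2]
ft_force: [2.0, -3.1, 3.1]
width: 0.0079
t: 15.8
tcp_pos: [0.5533, -0.1996, 0.1167]
tool_rot: [-180.0, 0.0, -155.2]
ft_force: [1.5, -2.5, 4.7]
width: 0.0084
t: 16.05
tcp_pos: [0.5533, -0.1996, 0.1167]
tool_rot: [-180.0, 0.0, -155.2]
ft_force: [-1.2, -2.7, 8.3]
width: 0.0078
```

It is stopped at z 0.1167 with 8 N, as predicted for home. A quick look, then the clockwise turn.

```bash
python3 - <<'E'
from h import *
s,c=wrist('w6')
k=vision.capture('scene');save('s6',cv2.resize(k['image'][110:230,80:230],None,fx=5,fy=5,interpolation=cv2.INTER_CUBIC))
E
python3 -m handwheel '0 0 0 0 0 0.1 0;0 0 0 0 0 0.1 0;0 0 0 0 0 0.1 0;0 0 0 0 0 0.1 0;0 0 0 0 0 0.1 0;0 0 0 0 0 0 0'
```

```text
t: 16.65
tcp_pos: [0.5533, -0.1994, 0.1167]
tool_rot: [180.0, 0.0, 175.8]
ft_force: [-0.4, -1.8, 8.6]
width: 0.008
```

View pics/s6.png

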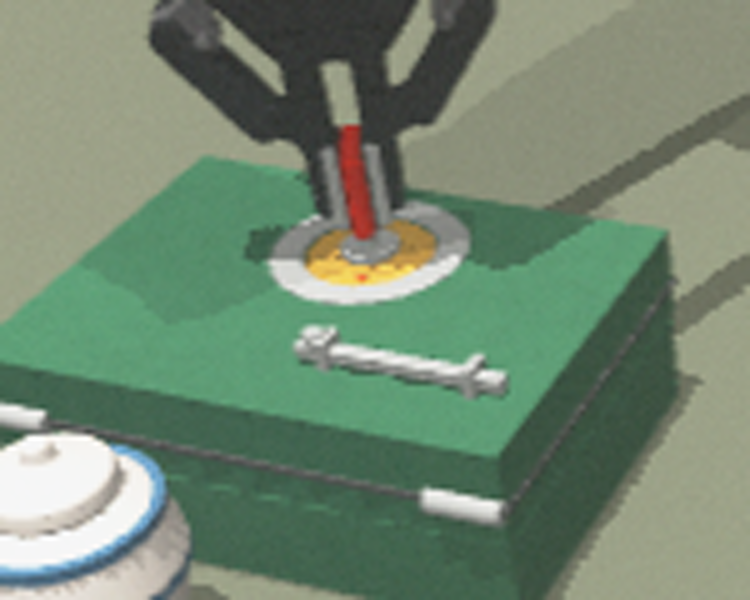

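View pics/w6.png

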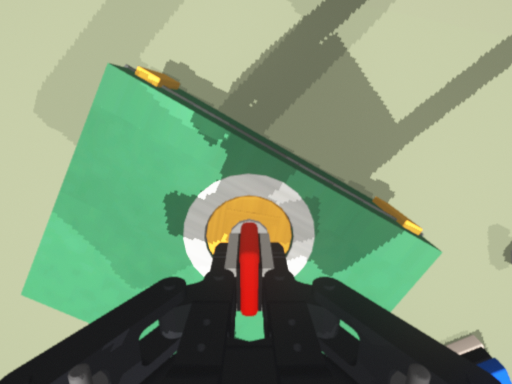

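The shoulder sits flush on the brass at (370,248) in the scene crop, so the key is home. The wrist view shows it centred and turned anticlockwise. Turning on clockwise; the target yaw is about 79.5.

```bash
python3 -m handwheel '0 0 0 0 0 0.1 0;0 0 0 0 0 0.1 0;0 0 0 0 0 0.1 0;0 0 0 0 0 0.1 0;0 0 0 0 0 0.1 0;0 0 0 0 0 0.1 0;0 0 0 0 0 0 0'
python3 -m handwheel '0 0 0 0 0 0.1 0;0 0 0 0 0 0.1 0;0 0 0 0 0 0.1 0;0 0 0 0 0 0.1 0;0 0 0 0 0 0.1 0;0 0 0 0 0 0.1 0;0 0 0 0 0 0 0'
python3 -m handwheel '0 0 0 0 0 0.1 0;0 0 0 0 0 0.1 0;0 0 0 0 0 0.1 0;0 0 0 0 0 0.1 0;0 0 0 0 0 0.08 0;0 0 0 0 0 0 0;0 0 0 0 0 0 0;0 0 0 0 0 0 0'
python3 - <<'E'
from h import *
print(sensors.state())
s,c=wrist('w7');
k=vision.capture('scene');save('s7',cv2.resize(k['image'][110:230,80:230],None,fx=5,fy=5,interpolation=cv2.INTER_CUBIC))
k=vision.capture('top');save('t7',k['image'])
E
```

```text
t: 17.23
tcp_pos: [0.5533, -0.1991, 0.1166]
tool_rot: [180.0, -0.0, 141.4]
ft_force: [-0.1, -1.5, 9.6]
width: 0.008
t: 17.82
tcp_pos: [0.5535, -0.1989, 0.1166]
tool_rot: [180.0, -0.0, 107.0]
ft_force: [0.5, -1.7, 8.6]
width: 0.0083
t: 18.48
tcp_pos: [0.5538, -0.1988, 0.1167]
tool_rot: [179.9, -0.1, 79.9]
ft_force: [2.5, 0.2, 7.1]
width: 0.008
{'t': 18.4833, 'qpos': array([-2.47831865e+01,  1.13233804e+01,  9.50967187e+01,  7.32981137e-02,
        7.35357914e+01, -1.46973681e+01]), 'qvel': array([-0.01606596,  0.03125268,  0.01344246,  0.00830117, -0.03239665,
       -0.07974245]), 'joint_efforts': array([ -0.47000583, -52.44078755, -41.99624419,  -0.24313197,
         0.65578233,   0.12441746]), 'tcp_pos': array([ 0.55381232, -0.19883621,  0.11669407]), 'tool_rot': array([ 1.79939508e+02, -5.68201481e-02,  7.98934648e+01]), 'ft_force': array([2.46975304, 0.17611753, 7.09116704]), 'wrist_torque': array([-0.03918247, -0.34159497,  0.09743364]), 'width': 0.008006934853804762}
```

View pics/s7.png

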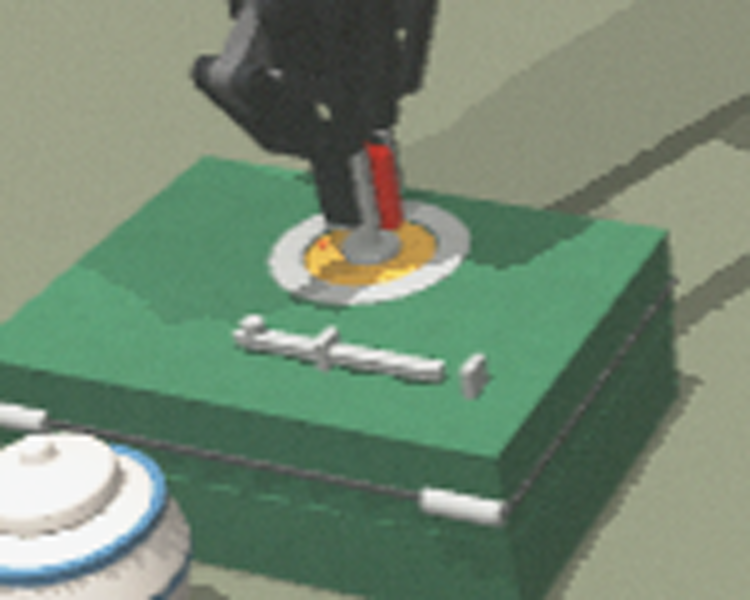

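View pics/w7.png

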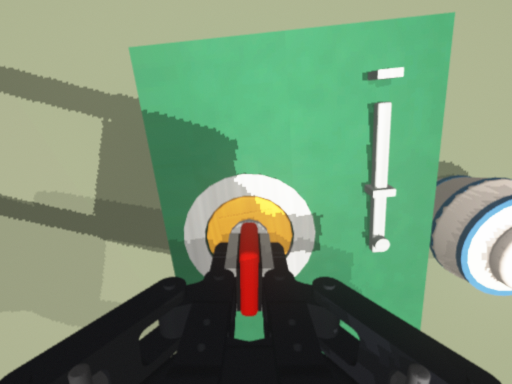

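View pics/t7.png

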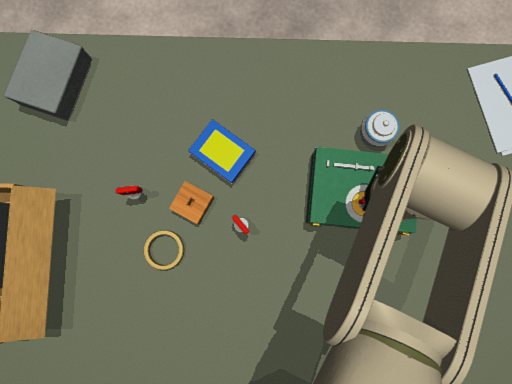

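The scene crop shows the shoulder flush and the bolt slid left. The brass's red dot is now at (322,243), from below the keyway before. In the top view the jar, plastic cases and tape sit where they were. I measure the cylinder angle from the dot.

Run:
```python
from h import *
def ang(im,c,tag):
    o=np.array([.5537,-.1995]);R=im.astype(int);m=((R[...,0]>R[...,1]*1.45)&(R[...,0]>120)).astype(float)
    H,W=m.shape
    out=[]
    for v in range(140,200):
        for u in range(135,185):
            if R[v,u,0]>130:
                w=ray(c,u,v,.085)[:2]-o
                r=np.hypot(*w)
                if .014<r<.0255: out.append((R[v,u,1]/R[v,u,0],np.degrees(np.arctan2(w[1],w[0])),r,u,v,R[v,u].tolist()))
    out.sort(key=lambda t:t[0]);print(tag,*out[:5],sep='\n ')
a=dict(np.load('s4.npz'));ang(a['image'],a,'before')
k=vision.capture('scene');ang(k['image'],k,'now')
t0=dict(np.load('top0.npz'));t1=vision.capture('top')
print('diff media/tape/jar', [np.abs(t0['image'][a:b,c:d].astype(int)-t1['image'][a:b,c:d]).mean().round(2) for a,b,c,d in((115,190,185,260),(225,275,140,190),(105,148,358,402))])
```

```text
before
 (np.float64(0.5676855895196506), np.float64(-0.968525999822146), np.float64(0.02234373084360285), 149, 165, [229, 130, 66])
 (np.float64(0.6597510373443983), np.float64(-5.843639864196511), np.float64(0.022874851683412478), 148, 165, [241, 159, 81])
 (np.float64(0.7724867724867724), np.float64(140.11871693718433), np.float64(0.020324526262079787), 163, 156, [189, 146, 73])
 (np.float64(0.7731958762886598), np.float64(-155.97855866790044), np.float64(0.02096834554279662), 154, 154, [194, 150, 79])
 (np.float64(0.7736842105263158), np.float64(144.02075113518057), np.float64(0.01874204756875668), 162, 156, [190, 147, 75])
now
 (np.float64(0.33116883116883117), np.float64(-178.94713523141954), np.float64(0.020889300301764762), 158, 154, [154, 51, 44])
 (np.float64(0.3401360544217687), np.float64(175.74064602615246), np.float64(0.017198858204130682), 158, 155, [147, 50, 43])
 (np.float64(0.34415584415584416), np.float64(-173.24713015832592), np.float64(0.02059531089272896), 157, 154, [154, 53, 47])
 (np.float64(0.34615384615384615), np.float64(-170.37926295174898), np.float64(0.024560904459342406), 157, 153, [156, 54, 45])
 (np.float64(0.3525641025641026), np.float64(-175.22633280849143), np.float64(0.02473632942540306), 158, 153, [156, 55, 45])
diff media/tape/jar [np.float64(3.77), np.float64(3.54), np.float64(6.62)]
```

```bash
python3 -m handwheel '0 0 0 0 0 0.05 0;0 0 0 0 0 0.02 0;0 0 0 0 0 0 0;0 0 0 0 0 0 0;0 0 0 0 0 0 0'
python3 - <<'E'
from h import *
o=np.array([.5537,-.1995])
def cen(k,u0,u1,v0,v1):
    R=k['image'][v0:v1,u0:u1].astype(float);w=np.clip(.8-R[...,1]/R[...,0],0,None)*(R[...,0]>120)
    w[w<.06]=0
    vv,uu=np.mgrid[v0:v1,u0:u1];u,v=(w*uu).sum()/w.sum(),(w*vv).sum()/w.sum()
    p=ray(k,u,v,.085)[:2]-o;return u,v,np.degrees(np.arctan2(p[1],p[0])),np.hypot(*p)
a=dict(np.load('s4.npz'));print(cen(a,145,153,162,169))
k=vision.capture('scene');print(cen(k,140,149,154,163))
s=sensors.state();print(s['tcp_pos'],s['tool_rot'],s['ft_force'],s['wrist_torque'],s['width'])
save('s8',cv2.resize(k['image'][110:230,80:230],None,fx=5,fy=5,interpolation=cv2.INTER_CUBIC))
E
```

```text
t: 19.15
tcp_pos: [0.5538, -0.1988, 0.1167]
tool_rot: [179.9, -0.1, 75.9]
ft_force: [2.7, -0.1, 6.7]
width: 0.0079
(np.float64(148.62355676169912), np.float64(165.0), np.float64(-2.8303484305094897), np.float64(0.02252440508553171))
(np.float64(144.22454009648328), np.float64(158.0), np.float64(-90.66418186862445), np.float64(0.021449057373670862))
[ 0.55380403 -0.19883228  0.11666486] [ 1.79944620e+02 -6.13467963e-02  7.58920604e+01] [2.06645639 0.11492016 6.79584743] [-0.03714657 -0.43227187  0.09725012] 0.00773157877011072
```

View pics/s8.png

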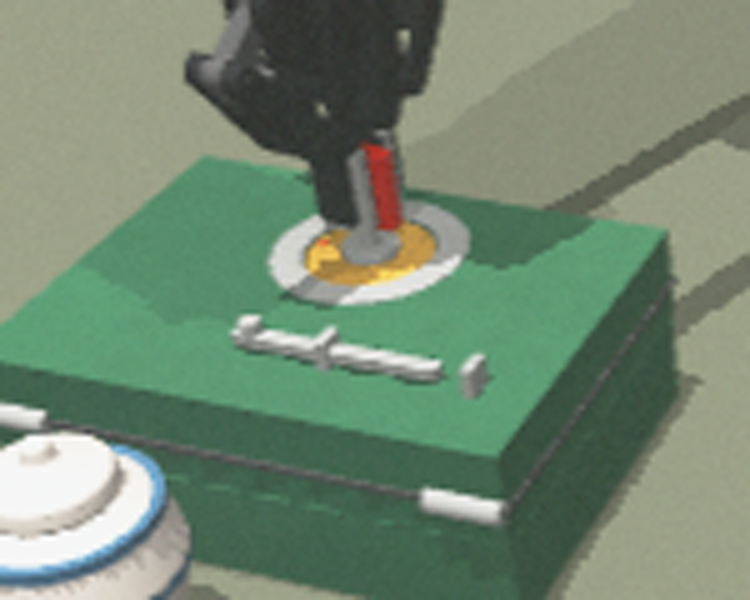

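The dot has turned about 88° and the key about 100°, both above 79°. The shoulder is flush, the push 7 N and the grip firm. Handing in.

```bash
python3 -c "
from rig import manip;print(manip.hand_in())"
```

```text
the job is handed in; nothing more can be done
None
```

The job is handed in at about 19 s of the 72 s allowed: the key is home in the lock, turned just past a quarter turn clockwise and still gripped. No verdict is reported, so what follows are my own last checks.

- **Key choice:** I took the smallest red-headed key, the one in the stand. Its head measured about 32 mm wide; the other two measured about 42 mm.
- **Insertion:** The blade slid through the upper disc after a clockwise twist and through the lower disc after an anticlockwise one. It stopped home with the tool (TCP) at z 0.1167 against about 0.1165 predicted. Upward force read under 10 N in every reading from first contact to the end.
- **Turn:** The tool was about 100° clockwise of the lock's rest position. The red dot on the brass had moved about 88°, and the bolt had slid across. 79° is needed.
- **Disagreement:** The dot lags the tool by about 12°, more than the 7.4° of blade play. I put this down to pixel error on a very small dot, but did not confirm it.
- **Final state:** The shoulder looked flush and the tool stood upright. The fingers were closed on the key at 7.7 mm with an 80 N grip setting, and the downward push was about 7 N.
- **Bystanders:** The jar, plastic cases and tape looked unmoved in the top view. I judged this by eye and by image difference, without measuring their positions.

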